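# Weigh two look-alike proof masses and bed the heavy one in the geophone

### The arm

A 6-joint arm with a two-finger parallel gripper is mounted at the origin on the work surface. World frame = base frame: x ahead of the robot, y to its left, z up, the work surface at z = 0. Lengths are in m, angles in rad, forces in N, time in s.
With the tool pointing down it reaches from about 0.325 to 0.9 m from the base axis. Payload 6.1 kg.
Tool frame: the origin (TCP) lies between the finger pads; the fingertips stand 8 mm ahead of it and the grasp point (between the pads) lies 11 mm behind it; x points along the fingers, z is the direction in which the jaws open and shut, and the axes are right-handed (so a half turn about x gives the same grasp; the last joint's range is limited). The gripper opens to 85 mm and grips with 20 to 120 N. Pads are 22 mm wide; open, the fingers measure 114 mm over their backs; the gripper's body (76 mm by 85 mm) begins 54 mm behind the grasp point. The pads swing forward as they close: fully open they stand 13 mm farther back than shut.
Start: joints at [-1.284, 0.22, 1.526, -0, 1.395, -0.126], TCP at [0.251, -0.572, 0.214] pointing down, gripper open.
Joint ranges: [-2.98, 2.98], [-0.91, 2.08], [0.09, 2.57], [-1.24, 4.39], [0.2, 2.65], [-2.68, 2.68]. Speed limits (rad/s): [2.57, 2.57, 3.01, 3.14, 3.14, 3.14].

### API

Orientations are given as a unit quaternion [x, y, z, w].
In Python, from station import ctrl gives the robot as it stands. The module is installed in compiled form; this text tells all that it offers.
- The arm moves only by the tool jog_arm, never from a script. Its argument "series" is a list of rows, each an object of numbers: "ax", "ay", "az": the turn, a rotation vector about the tool's x, y, z in degrees; "dx", "dy", "dz": the shift along the tool's x, y, z in mm; "hand": the opening, from -1 (shut) to 1 (fully open). A call has 1 to 10 rows; each row is the pose to reach, as a shift and turn from the pose commanded when the call began, along the tool's axes at that moment; what a row does not reach only later rows make up. A row lasts 1/10 s, in which the tool goes at most 50 mm and 8.59 degrees, less where a joint would pass 70% of its speed; a pose out of reach is approached as far as the arm can. A call with a gripper value outside its range is refused whole. The fingers move at their own pace and stop on an object; the grip force is fixed at half the most. Time passes only in rows, so rows that repeat a pose let the fingers close. It gives the time, the measured TCP pose, the force and the opening at its end, in the units of the state.
- ctrl.sense(): the state, without advancing time (a new reading comes with each control period).
- ctrl.get_image(name): name is "scene" or "top"; returns a dict with "image" (400x640x3 uint8, red, green, blue), "fx", "fy", "cx", "cy" (pixels), "dist" ([k1, k2, p1, p2, k3] as OpenCV has them; the pictures are not rectified), "pose" (4x4, takes a point from camera to world coordinates). Camera axes: x right, y down, z forward; pixel columns grow to the right and rows downward; lengths in m; the calibration is good to about 2 mm. A picture is of the moment at which its call begins. There is no depth.
- ctrl.job_done(): hands the job in, once; it reports no verdict.
The state is a dict: "t": time; "joint_pos": joint angles; "joint_velocities": joint speeds; "effort": joint torques, N m; "eef_pos": TCP position; "ee_rot": TCP orientation; "force": force on the tool from outside, world axes, zero at the start; "moment": the same for the moment, N m; "width": opening from 0.0 (shut) to 1.0 (fully open).
Only numpy, scipy, OpenCV 4.12 (cv2) and the standard library are available. Lean on these libraries where they do the work, as an engineer would, in place of code of your own. Each camera call takes 0.05 s, during which the arm holds its last target. There are 200 camera calls.

### The job

Stand the two look-alike proof masses on the balance, one gently on each pan, and let go to see which side the beam sinks. Then take the heavier one, lower it into the bore of the green geophone canister until it meets the seat inside, bed it there with a steady downward push of about 15 N for about a second (never above 22 N) and let go; leave the lighter one standing on its pan and do not disturb the other things.

Things in the scene. Friction and masses are not known exactly. Their poses are not given: they have to be found in the camera images.
- slug_1: one of two look-alike steel proof masses: one is heavy (0.36 to 0.48 kg), one light (0.2 to 0.28 kg), either may be this one. Cylinder 36 mm diameter, 42 mm high, foot bevelled 3.5 mm; on top a coaxial grip stem 18 mm diameter, 48 mm long (90 mm overall). Starts upright on the shelf, one at the left (+y), one at the right. Origin: centre of the underside; z up along the stem
- slug_2: one of two look-alike steel proof masses: one is heavy (0.36 to 0.48 kg), one light (0.2 to 0.28 kg), either may be this one. Cylinder 36 mm diameter, 42 mm high, foot bevelled 3.5 mm; on top a coaxial grip stem 18 mm diameter, 48 mm long (90 mm overall). Starts upright on the shelf, one at the left (+y), one at the right. Origin: centre of the underside; z up along the stem
- balance: two-pan beam balance bolted to the shelf; base plate 100 x 170 x 12 mm, beam 220 mm between pan centres lying along its y axis, pivot 62 mm above the shelf, the stand's cheeks reach 74 mm. Origin: centre of the underside of the base plate; z up. Do not load the pans with more than 25 N
- beam (a joint): tilt of the balance beam in rad, soft stops near -0.08 and +0.08, 0 when level (it comes level by a weak spring when empty). Positive: the left pan (+y side of balance) is down. Oil-damped: it takes about a second to settle after a load changes
- pan_left (a point): centre of the upper surface of the left pan of the balance (towards +y of balance): a flat steel dish, 66 mm inside diameter with a rim 3 mm high, fixed to the beam, so it tilts and rises or sinks with it (about 9 mm either way); z is the pan's normal. Level, the surface is 71 mm above the shelf
- pan_right (a point): centre of the upper surface of the right pan of the balance (towards -y of balance): a flat steel dish, 66 mm inside diameter with a rim 3 mm high, fixed to the beam, so it tilts and rises or sinks with it (about 9 mm either way); z is the pan's normal. Level, the surface is 71 mm above the shelf
- canister: green enamelled geophone canister bolted to the shelf, 84 mm diameter (foot flange 100 mm), 85 mm high, open on top, vertical bore 39 mm diameter. The seat inside, a stiff rubber pad (about 12 N per mm), is shimmed: 36 to 52 mm above the shelf, to be felt for; a bedded mass has its foot 33 to 49 mm below the mouth, its stem sticking out. Origin: centre of the underside; z up along the bore
- mouth (a point): centre of the bore's mouth, 85 mm above the canister's underside
- level: bystander, loose chrome spirit level 120 x 20 x 33 mm, lying; origin: centre of the underside, x along its length
- bakelite_knob: bystander, loose black bakelite knob, 42 mm diameter, 24 mm high; origin: centre of the underside
- copper_lug: bystander, loose copper grounding lug, about 60 x 18 x 12 mm, lying flat; origin: about its middle on the underside, x along its length
- vise: bystander, small steel bench vise bolted to the shelf, about 100 x 70 x 66 mm; origin: centre of the underside
Not all that is in view belongs to the job. Leave any orange or pink look-alike of the canister alone.

How it is judged:
On the way, in this order (a step that is already met when the one before it is completed fails the run):
1. the two masses stand on the two pans, one on each, let go, and the beam has sunk to the side of the heavier one (((distance between slug_1 and pan_left below 0.025 m and distance between slug_2 and pan_right below 0.025 m and value of joint beam above 0.05 rad) or (distance between slug_1 and pan_right below 0.025 m and distance between slug_2 and pan_left below 0.025 m and value of joint beam below -0.05 rad)) and contact force between each of slug_1, slug_2 and the fingers below 0.05 N), for 0.3 s.
2. the heavier mass, in the canister's bore, is pressed on its seat with more than 11 N for 0.4 s (horizontal distance between slug_1 and canister below 0.004 m and z of slug_1 in the frame of canister below 0.056 m and contact force between slug_1 and canister above 11 N), for 0.4 s.
At the end, for the whole second after the job is handed in: the heavier mass stands upright (within 0.08 rad) down in the canister's bore, within 4 mm of its axis and with its foot at most 56 mm above the canister's underside; the lighter one stands upright on one of the pans, within 30 mm of the pan's centre; both are released and at rest (horizontal distance between slug_1 and canister below 0.004 m and z of slug_1 in the frame of canister below 0.056 m and angle between slug_1's own z axis and vertical below 0.08 rad and linear speed of each of slug_1, slug_2 below 0.02 m/s and (distance between slug_2 and pan_left below 0.03 m or distance between slug_2 and pan_right below 0.03 m) and angle between slug_2's own z axis and vertical below 0.2 rad and contact force between each of slug_1, slug_2 and the fingers below 0.05 N); the robot touches nothing.
It fails at once if the balance is loaded or struck with more than 25 N (contact force between balance and anything else above 25 N).
It fails at once if the canister is pressed or struck with more than 22 N (contact force between canister and anything else above 22 N).
It fails at once if a mass is tipped over (angle between any of slug_1, slug_2's own z axis and vertical above 0.7 rad).
It fails at once if a bystander is moved by more than 15 mm (distance of any of level, bakelite_knob, copper_lug from where it was at the start of the episode above 0.015 m).
It also fails if it takes over 72 s, if anything falls off the work surface, if the arm or the gripper's body presses on something with over 40 N, if the wrist force passes 120 N, or if a joint passes its speed limit or range.

## Working session

There is one attempt and no reset: what is moved stays moved. The work goes in short steps, Python scripts to look and compute and a tool call to move; the robot and the scene stay as the last step left them, time stands still between calls to the robot, and variables do not carry over. Pictures are saved under pics/ and viewed, about 8 in all and at most 12, crops included, and the job is handed in when it is done.

Besides the shell and the picture viewer there is one more tool, called after ">>>" as name([rows], argument=value, ...), one row to a line, values as JSON. jog_arm: Moves the arm, as the interface text tells. Its arguments: {"type":"object","properties":{"series":{"type":"array","items":{"type":"object","properties":{"ax":{"type":"number"},"ay":{"type":"number"},"az":{"type":"number"},"dx":{"type":"number"},"dy":{"type":"number"},"dz":{"type":"number"},"hand":{"type":"number"}}}}},"required":["series"]}

```bash
mkdir -p pics && cat > h.py <<'E'
import numpy as np, cv2
from station import ctrl
def snap(name, fn):
    d=ctrl.get_image(name); cv2.imwrite('pics/'+fn+'.png', d['image'][:,:,::-1])
    np.savez('pics/'+fn+'.npz', **{k:np.array(v) for k,v in d.items()}); return d
def load(fn): return np.load('pics/'+fn+'.npz')
def K(d): return np.array([[d['fx'],0,d['cx']],[0,d['fy'],d['cy']],[0,0,1.]],float)
def world(d,u,v,z):
    p=cv2.undistortPoints(np.array([[[u,v]]],float),K(d),np.array(d['dist'],float)).ravel()
    T=np.array(d['pose']); r=T[:3,:3]@np.array([p[0],p[1],1]); o=T[:3,3]
    return o+r*(z-o[2])/r[2]
def proj(d,P):
    T=np.linalg.inv(np.array(d['pose'])); rv=cv2.Rodrigues(T[:3,:3])[0]
    return cv2.projectPoints(np.array(P,float).reshape(-1,1,3),rv,T[:3,3],K(d),np.array(d['dist'],float))[0].reshape(-1,2)
E
python3 - <<'E'
from h import *
for n in('scene','top'):
    d=snap(n,n+'0'); print(n,d['fx'],d['cx'],d['cy'],d['dist'],np.round(d['pose'],3).tolist())
print(ctrl.sense())
E
```

```text
scene 374.8409831099367 317.2827480556181 193.3232556374566 [0.01154966 0.         0.         0.         0.        ] [[0.415, 0.576, -0.704, 1.142], [0.91, -0.268, 0.317, -0.31], [-0.006, -0.772, -0.635, 0.674], [0.0, 0.0, 0.0, 1.0]]
top 494.310585223776 318.6171869039056 203.3662109302855 [-0.10492321  0.          0.          0.          0.        ] [[0.002, -0.983, 0.186, 0.245], [-1.0, 0.001, 0.016, -0.023], [-0.016, -0.186, -0.982, 1.486], [0.0, 0.0, 0.0, 1.0]]
{'t': 0.1, 'joint_pos': array([-1.28408462e+00,  2.21152869e-01,  1.52750956e+00,  1.83050539e-05,
        1.39469582e+00, -1.26136310e-01]), 'joint_velocities': array([ 0.00190271, -0.00278943, -0.00325821, -0.00034642,  0.00023874,
       -0.00096081]), 'effort': array([ 3.19342353e-04, -4.98239958e+01, -3.90548301e+01, -2.08899905e-04,
        5.72118108e-03,  1.12856438e-05]), 'eef_pos': array([ 0.25057914, -0.57193808,  0.21319838]), 'ee_rot': array([ 0.38731472,  0.59233602, -0.38649586,  0.59139352]), 'force': array([0.19245984, 0.53495301, 0.32372228]), 'moment': array([-0.02768839, -0.02637271,  0.00935773]), 'width': 1.0007015928050957}
```

View pics/top0.png

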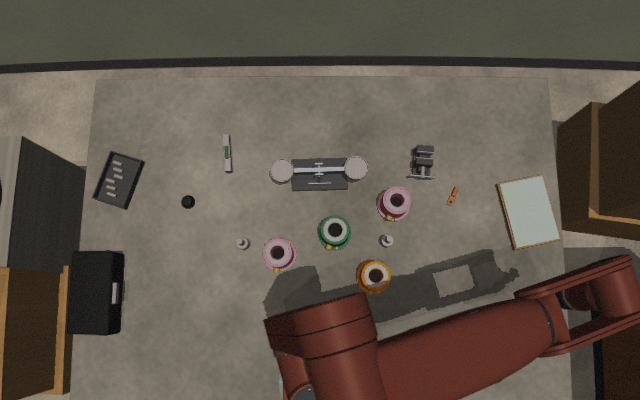

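View pics/scene0.png

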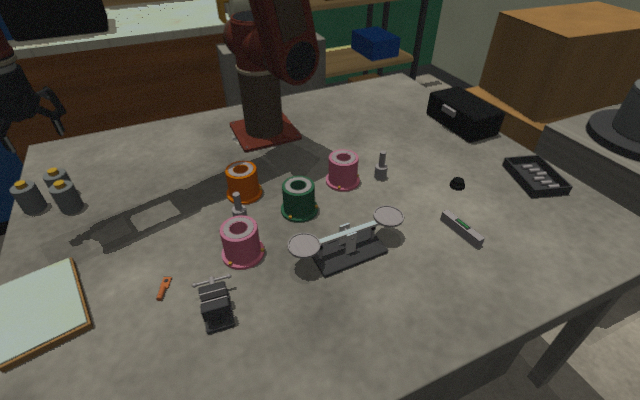

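The top view shows slugs at about (242,243) and (386,241), the balance pans at (282,171) and (355,168), and the green canister at (335,231). I'll enlarge both views.

```bash
python3 - <<'E'
from h import *
a=cv2.imread('pics/top0.png')[140:280,220:430]; cv2.imwrite('pics/c1.png',cv2.resize(a,None,fx=3.8,fy=3.8,interpolation=cv2.INTER_CUBIC))
a=cv2.imread('pics/scene0.png')[140:275,215:415]; cv2.imwrite('pics/c2.png',cv2.resize(a,None,fx=4,fy=4,interpolation=cv2.INTER_CUBIC))
d=load('top0')
for n,u,v,z in [('slugL top',242,243,.09),('slugR',386.5,240.5,.09),('panL',282,171,.074),('panR',355.5,168,.074),('mouth',335.5,231,.085)]: print(n,world(d,u,v,z).round(4))
E
```

```text
slugL top [0.3947 0.218  0.09  ]
slugR [ 0.4019 -0.1926  0.09  ]
panL [0.6096 0.1085 0.074 ]
panR [ 0.6182 -0.1082  0.074 ]
mouth [ 0.4299 -0.0482  0.085 ]
```

View pics/c1.png

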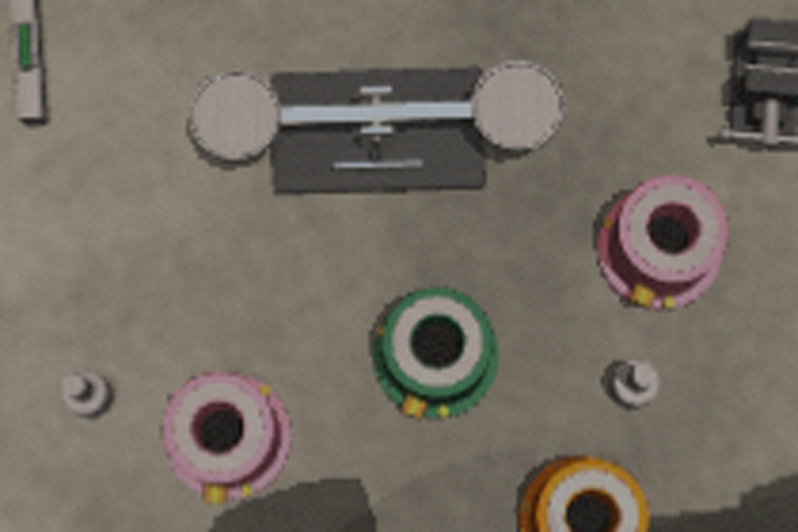

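View pics/c2.png

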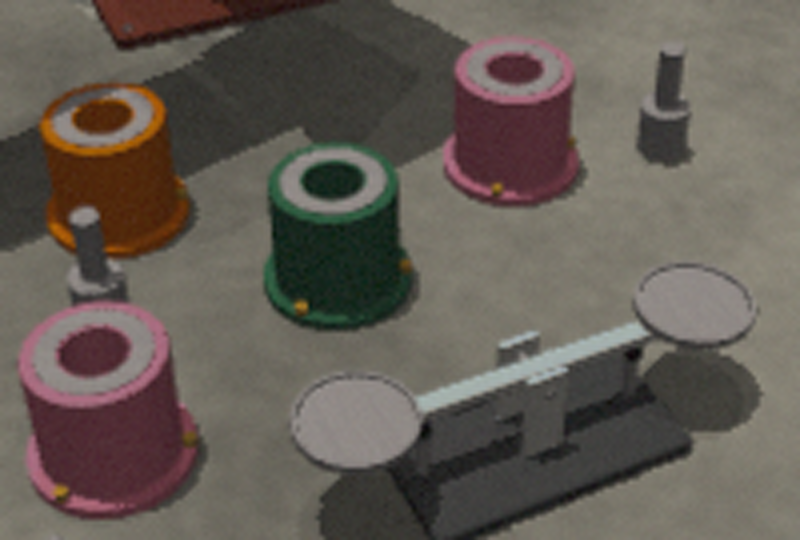

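```bash
cat >> h.py <<'E'
from scipy.spatial.transform import Rotation as R
from scipy.optimize import least_squares
def tri(a,ua,b,ub):
    f=lambda p: np.r_[proj(a,p)[0]-ua, proj(b,p)[0]-ub]
    s=least_squares(f,[.5,0,.08]); return s.x, s.fun
def plan(target, jaw=(0,1,0)):
    """shift (mm, tool axes) from the measured TCP to target, and rotvec (deg) so x is down, z along jaw"""
    s=ctrl.sense(); T=R.from_quat(s['ee_rot']); M=T.as_matrix()
    x=np.array([0,0,-1.]); best=None
    for sg in(1,-1):
        z=sg*np.array(jaw,float); z/=np.linalg.norm(z); G=np.c_[x,np.cross(z,x),z]
        rv=(T.inv()*R.from_matrix(G)).as_rotvec(degrees=True)
        if best is None or np.linalg.norm(rv)<np.linalg.norm(best): best=rv
    print('t',round(s['t'],2),'tcp',s['eef_pos'].round(4),'F',s['force'].round(2),'w',round(s['width'],3),'j6',s['joint_pos'][5].round(2))
    print(' shift',(M.T@(np.array(target)-s['eef_pos'])*1e3).round(1),'rot',best.round(2))
    return M
E
python3 - <<'E'
from h import *
t,s=load('top0'),load('scene0')
T=lambda x,y:np.array([220+(x+.5)/3.8-.5,140+(y+.5)/3.8-.5])
S=lambda x,y:np.array([215+(x+.5)/4-.5,140+(y+.5)/4-.5])
for n,a,b,z in [('slugL',(73,387),(672,52),.09),('slugR',(643,379),(85,217),.09),('mouth',(437,341),(333,182),.085),('panL',(235,116),(694,303),.074),('panR',(517,106),(356,420),.074)]:
    p,r=tri(t,T(*a),s,S(*b)); print(n,p.round(4),r.round(2),'top',world(t,*T(*a),z).round(4),'scene',world(s,*S(*b),z).round(4))
print('body',world(t,*T(90,395),.038),world(t,*T(633,385),.038))
M=plan([.40,-.195,.20]); print(M.round(3))
E
```

```text
slugL [0.3998 0.2285 0.0836] [-0.04 -0.02 -0.04  0.01] top [0.399  0.2272 0.09  ] scene [0.4079 0.2228 0.09  ]
slugR [ 0.4057 -0.1999  0.0846] [-0.04 -0.01 -0.03  0.  ] top [ 0.4051 -0.1993  0.09  ] scene [ 0.4125 -0.2008  0.09  ]
mouth [ 0.4349 -0.0461  0.082 ] [ 0.1   0.03  0.09 -0.01] top [ 0.4346 -0.0458  0.085 ] scene [ 0.4384 -0.0477  0.085 ]
panL [0.6143 0.111  0.0664] [-0.07 -0.04 -0.06  0.01] top [0.6122 0.1101 0.074 ] scene [0.6209 0.1059 0.074 ]
panR [ 0.6204 -0.109   0.0709] [ 0.02  0.01  0.02 -0.  ] top [ 0.6196 -0.1088  0.074 ] scene [ 0.6231 -0.1101  0.074 ]
body [0.3985562  0.22302951 0.038     ] [ 0.4063744  -0.19804915  0.038     ]
t 0.1 tcp [ 0.2506 -0.5719  0.2132] F [0.19 0.53 0.32] w 1.001 j6 -0.13
 shift [  13.8  288.1 -285.3] rot [ 2.365e+01 -1.000e-01  1.000e-02]
[[-0.     0.916  0.401]
 [ 0.002  0.401 -0.916]
 [-1.     0.    -0.002]]
```

>>> jog_arm([
  {"dx": 0,"dy": 60,"dz": -60,"ax": 8,"hand": 0},
  {"dx": 0,"dy": 100,"dz": -100,"ax": 16,"hand": 0},
  {"dx": 0,"dy": 150,"dz": -145,"ax": 23.65,"hand": 0},
  {"dx": 5,"dy": 190,"dz": -185,"ax": 23.65,"hand": 0},
  {"dx": 10,"dy": 235,"dz": -230,"ax": 23.65,"hand": 0},
  {"dx": 13,"dy": 270,"dz": -260,"ax": 23.65,"hand": 0},
  {"dx": 13,"dy": 292,"dz": -279,"ax": 23.65,"hand": 0},
  {"dx": 13,"dy": 292,"dz": -279,"ax": 23.65,"hand": 0},
  {"dx": 13,"dy": 292,"dz": -279,"ax": 23.65,"hand": 0},
  {"dx": 13,"dy": 292,"dz": -279,"ax": 23.65,"hand": 0},
])

```text
invalid input at $.series[0]: expected keys ax, ay, az, dx, dy, dz, hand
```

```bash
python3 - <<'E'
from h import *
print(plan([.406,-.199,.064]).round(3))
E
```

```text
t 0.1 tcp [ 0.2506 -0.5719  0.2132] F [0.19 0.53 0.32] w 1.001 j6 -0.13
 shift [ 149.8  292.  -279. ] rot [ 2.365e+01 -1.000e-01  1.000e-02]
[[-0.     0.916  0.401]
 [ 0.002  0.401 -0.916]
 [-1.     0.    -0.002]]
```

All keys are needed in each row.

>>> jog_arm([
  {"dx": 0,"dy": 60,"dz": -60,"ax": 8,"ay": 0,"az": 0,"hand": 0},
  {"dx": 0,"dy": 100,"dz": -100,"ax": 16,"ay": 0,"az": 0,"hand": 0},
  {"dx": 0,"dy": 150,"dz": -145,"ax": 23.65,"ay": 0,"az": 0,"hand": 0},
  {"dx": 5,"dy": 190,"dz": -185,"ax": 23.65,"ay": 0,"az": 0,"hand": 0},
  {"dx": 10,"dy": 235,"dz": -230,"ax": 23.65,"ay": 0,"az": 0,"hand": 0},
  {"dx": 13,"dy": 270,"dz": -260,"ax": 23.65,"ay": 0,"az": 0,"hand": 0},
  {"dx": 13,"dy": 292,"dz": -279,"ax": 23.65,"ay": 0,"az": 0,"hand": 0},
  {"dx": 13,"dy": 292,"dz": -279,"ax": 23.65,"ay": 0,"az": 0,"hand": 0},
  {"dx": 13,"dy": 292,"dz": -279,"ax": 23.65,"ay": 0,"az": 0,"hand": 0},
  {"dx": 13,"dy": 292,"dz": -279,"ax": 23.65,"ay": 0,"az": 0,"hand": 0},
])

```text
t: 1.1
eef_pos: [0.4065, -0.1985, 0.201]
ee_rot: [0.499, 0.501, -0.499, 0.501]
force: [-0.4, -0.1, 0.5]
width: 0.503
```

```bash
python3 - <<'E'
from h import *
print(plan([.406,-.199,.064]).round(3))
E
```

```text
t 1.1 tcp [ 0.4065 -0.1985  0.201 ] F [-0.45 -0.06  0.53] w 0.503 j6 0.94
 shift [137.   -0.5   0.5] rot [0.21 0.   0.03]
[[-0.     1.     0.004]
 [-0.     0.004 -1.   ]
 [-1.    -0.     0.   ]]
```

>>> jog_arm([
  {"dx": 35,"dy": -0.5,"dz": 0.5,"ax": 0.2,"ay": 0,"az": 0,"hand": 0},
  {"dx": 70,"dy": -0.5,"dz": 0.5,"ax": 0.2,"ay": 0,"az": 0,"hand": 0},
  {"dx": 105,"dy": -0.5,"dz": 0.5,"ax": 0.2,"ay": 0,"az": 0,"hand": 0},
  {"dx": 125,"dy": -0.5,"dz": 0.5,"ax": 0.2,"ay": 0,"az": 0,"hand": 0},
  {"dx": 137,"dy": -0.5,"dz": 0.5,"ax": 0.2,"ay": 0,"az": 0,"hand": 0},
  {"dx": 137,"dy": -0.5,"dz": 0.5,"ax": 0.2,"ay": 0,"az": 0,"hand": 0},
  {"dx": 137,"dy": -0.5,"dz": 0.5,"ax": 0.2,"ay": 0,"az": 0,"hand": -0.3},
  {"dx": 137,"dy": -0.5,"dz": 0.5,"ax": 0.2,"ay": 0,"az": 0,"hand": -0.6},
  {"dx": 137,"dy": -0.5,"dz": 0.5,"ax": 0.2,"ay": 0,"az": 0,"hand": -1},
  {"dx": 137,"dy": -0.5,"dz": 0.5,"ax": 0.2,"ay": 0,"az": 0,"hand": -1},
])

```text
t: 2.1
eef_pos: [0.407, -0.2012, 0.0658]
ee_rot: [0.501, 0.498, -0.501, 0.5]
force: [-0.6, -0.3, 7.9]
width: 0.165
```

>>> jog_arm([
  {"dx": 0,"dy": 0,"dz": 0,"ax": 0,"ay": 0,"az": 0,"hand": -1},
  {"dx": 0,"dy": 0,"dz": 0,"ax": 0,"ay": 0,"az": 0,"hand": -1},
  {"dx": 0,"dy": 0,"dz": 0,"ax": 0,"ay": 0,"az": 0,"hand": -1},
  {"dx": -20,"dy": 0,"dz": 0,"ax": 0,"ay": 0,"az": 0,"hand": -1},
  {"dx": -50,"dy": 0,"dz": 0,"ax": 0,"ay": 0,"az": 0,"hand": -1},
  {"dx": -90,"dy": 0,"dz": 0,"ax": 0,"ay": 0,"az": 0,"hand": -1},
  {"dx": -120,"dy": 0,"dz": 0,"ax": 0,"ay": 0,"az": 0,"hand": -1},
  {"dx": -130,"dy": 0,"dz": 0,"ax": 0,"ay": 0,"az": 0,"hand": -1},
  {"dx": -130,"dy": 0,"dz": 0,"ax": 0,"ay": 0,"az": 0,"hand": -1},
  {"dx": -130,"dy": 0,"dz": 0,"ax": 0,"ay": 0,"az": 0,"hand": -1},
])

```text
t: 3.1
eef_pos: [0.4049, -0.1996, 0.1924]
ee_rot: [-0.501, -0.5, 0.501, -0.498]
force: [1.1, -0.0, -2.9]
width: 0.167
```

```bash
python3 - <<'E'
from h import *
plan([.6205,-.109,.194])
a=snap('top','top1')['image'][:,:,::-1]; b=snap('scene','scene1')['image'][:,:,::-1]
print(proj(load('top1'),[ctrl.sense()['eef_pos']]),proj(load('scene1'),[ctrl.sense()['eef_pos']]))
u,v=proj(load('scene1'),[ctrl.sense()['eef_pos']-[0,0,.03]])[0].astype(int)
cv2.imwrite('pics/c3.png',cv2.resize(b[max(v-60,0):v+60,max(u-80,0):u+80],None,fx=4.5,fy=4.5,interpolation=cv2.INTER_CUBIC)); print(u,v)
E
```

```text
t 3.1 tcp [ 0.4049 -0.1996  0.1924] F [ 1.11 -0.   -2.91] w 0.167 j6 0.94
 shift [ -1.9 215.3 -91.4] rot [-0.19 -0.08  0.12]
[[393.64831867 235.14039543]] [[229.17908527 157.46761254]]
231 168
```

View pics/c3.png

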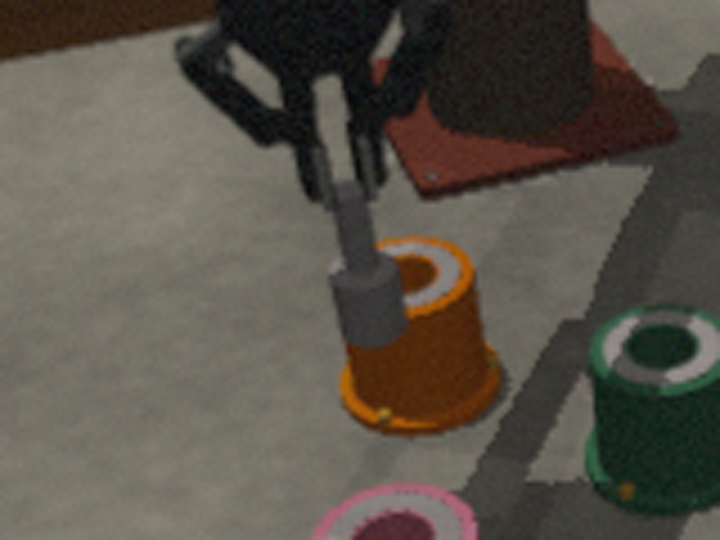

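Slug is held upright, but the fingers appear to hold only the upper end of the stem (stem top at about c3 (345,185)). I'll check this with projected markers.

```bash
python3 - <<'E'
from h import *
out=[]
p=ctrl.sense()['eef_pos']
for n in('scene','top'):
    d=load(n+'1'); im=d['image'][:,:,::-1]
    u,v=proj(d,[p-[0,0,.03]])[0].astype(int); k=9
    x0,y0=u-22,v-33; c=cv2.resize(im[y0:y0+66,x0:x0+44],None,fx=k,fy=k,interpolation=cv2.INTER_CUBIC)
    for dz,col in((0,(0,0,255)),(-.008,(0,255,255)),(.011,(255,0,255)),(.026,(0,255,0)),(-.064,(255,255,0))):
        q=(proj(d,[p+[0,0,dz]])[0]-[x0,y0]+.5)*k; cv2.drawMarker(c,tuple(q.astype(int).tolist()),col,0,12,1)
    out.append(c); print(n,x0,y0)
cv2.imwrite('pics/c4.png',np.hstack(out))
E
```

```text
scene 209 135
top 370 203
```

View pics/c4.png

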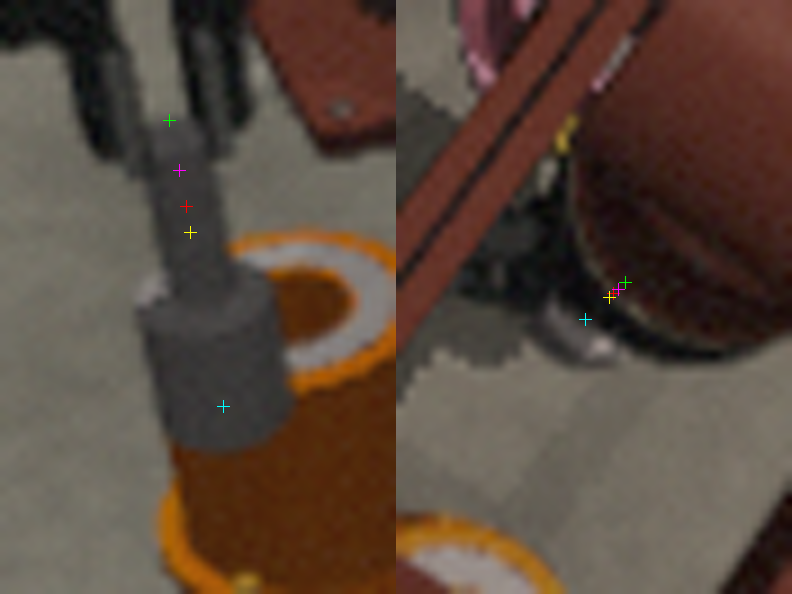

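Slug sits where predicted (foot about 65 mm below the TCP), with the fingers holding the top of the stem. Carrying it to the right pan.

>>> jog_arm([
  {"dx": -2,"dy": 15,"dz": -6,"ax": 0,"ay": 0,"az": 0,"hand": -1},
  {"dx": -2,"dy": 45,"dz": -20,"ax": 0,"ay": 0,"az": 0,"hand": -1},
  {"dx": -2,"dy": 80,"dz": -35,"ax": 0,"ay": 0,"az": 0,"hand": -1},
  {"dx": -2,"dy": 115,"dz": -50,"ax": 0,"ay": 0,"az": 0,"hand": -1},
  {"dx": -2,"dy": 150,"dz": -65,"ax": 0,"ay": 0,"az": 0,"hand": -1},
  {"dx": -2,"dy": 180,"dz": -77,"ax": 0,"ay": 0,"az": 0,"hand": -1},
  {"dx": -2,"dy": 203,"dz": -86,"ax": 0,"ay": 0,"az": 0,"hand": -1},
  {"dx": -2,"dy": 215,"dz": -91,"ax": 0,"ay": 0,"az": 0,"hand": -1},
  {"dx": -2,"dy": 215,"dz": -91,"ax": 0,"ay": 0,"az": 0,"hand": -1},
  {"dx": -2,"dy": 215,"dz": -91,"ax": 0,"ay": 0,"az": 0,"hand": -1},
])

```text
t: 4.2
eef_pos: [0.6199, -0.1098, 0.1941]
ee_rot: [-0.5, -0.5, 0.501, -0.498]
force: [-0.8, -1.1, -3.3]
width: 0.163
```

>>> jog_arm([
  {"dx": 12,"dy": 0,"dz": 0,"ax": 0,"ay": 0,"az": 0,"hand": -1},
  {"dx": 25,"dy": 0,"dz": 0,"ax": 0,"ay": 0,"az": 0,"hand": -1},
  {"dx": 37,"dy": 0,"dz": 0,"ax": 0,"ay": 0,"az": 0,"hand": -1},
  {"dx": 45,"dy": 0,"dz": 0,"ax": 0,"ay": 0,"az": 0,"hand": -1},
  {"dx": 48,"dy": 0,"dz": 0,"ax": 0,"ay": 0,"az": 0,"hand": -1},
  {"dx": 48,"dy": 0,"dz": 0,"ax": 0,"ay": 0,"az": 0,"hand": -1},
  {"dx": 48,"dy": 0,"dz": 0,"ax": 0,"ay": 0,"az": 0,"hand": -1},
])

```text
t: 4.9
eef_pos: [0.6214, -0.1102, 0.1487]
ee_rot: [0.501, 0.499, -0.501, 0.499]
force: [0.6, -0.8, -1.8]
width: 0.166
```

```bash
python3 - <<'E'
from h import *
plan([.6205,-.109,.136])
E
```

```text
t 4.9 tcp [ 0.6214 -0.1102  0.1487] F [ 0.6  -0.79 -1.84] w 0.166 j6 1.27
 shift [12.7 -1.  -1.2] rot [-0.2   0.02 -0.05]
```

>>> jog_arm([
  {"dx": 2,"dy": 0,"dz": 0,"ax": 0,"ay": 0,"az": 0,"hand": -1},
  {"dx": 4,"dy": 0,"dz": 0,"ax": 0,"ay": 0,"az": 0,"hand": -1},
  {"dx": 6,"dy": 0,"dz": 0,"ax": 0,"ay": 0,"az": 0,"hand": -1},
  {"dx": 8,"dy": 0,"dz": 0,"ax": 0,"ay": 0,"az": 0,"hand": -1},
  {"dx": 10,"dy": 0,"dz": 0,"ax": 0,"ay": 0,"az": 0,"hand": -1},
  {"dx": 11,"dy": 0,"dz": 0,"ax": 0,"ay": 0,"az": 0,"hand": -1},
  {"dx": 12,"dy": 0,"dz": 0,"ax": 0,"ay": 0,"az": 0,"hand": -1},
  {"dx": 12,"dy": 0,"dz": 0,"ax": 0,"ay": 0,"az": 0,"hand": -1},
  {"dx": 12,"dy": 0,"dz": 0,"ax": 0,"ay": 0,"az": 0,"hand": -1},
])

```text
t: 5.8
eef_pos: [0.6211, -0.11, 0.1362]
ee_rot: [-0.501, -0.499, 0.501, -0.499]
force: [-0.4, -0.3, -2.8]
width: 0.171
```

>>> jog_arm([
  {"dx": 1.5,"dy": 0,"dz": 0,"ax": 0,"ay": 0,"az": 0,"hand": -1},
  {"dx": 3,"dy": 0,"dz": 0,"ax": 0,"ay": 0,"az": 0,"hand": -1},
  {"dx": 4.5,"dy": 0,"dz": 0,"ax": 0,"ay": 0,"az": 0,"hand": -1},
  {"dx": 6,"dy": 0,"dz": 0,"ax": 0,"ay": 0,"az": 0,"hand": -1},
  {"dx": 6,"dy": 0,"dz": 0,"ax": 0,"ay": 0,"az": 0,"hand": -1},
])

```text
t: 6.3
eef_pos: [0.6209, -0.11, 0.1298]
ee_rot: [-0.501, -0.499, 0.501, -0.499]
force: [0.6, -0.3, -2.2]
width: 0.166
```

>>> jog_arm([
  {"dx": 1,"dy": 0,"dz": 0,"ax": 0,"ay": 0,"az": 0,"hand": -1},
  {"dx": 2,"dy": 0,"dz": 0,"ax": 0,"ay": 0,"az": 0,"hand": -1},
  {"dx": 3,"dy": 0,"dz": 0,"ax": 0,"ay": 0,"az": 0,"hand": -1},
  {"dx": 3,"dy": 0,"dz": 0,"ax": 0,"ay": 0,"az": 0,"hand": -1},
])

```text
t: 6.7
eef_pos: [0.6224, -0.1105, 0.1292]
ee_rot: [0.501, 0.498, -0.5, 0.5]
force: [-0.3, -0.7, 6.1]
width: 0.164
```

```bash
python3 - <<'E'
from h import *
d=snap('scene','scene2')
c=d['image'][190:290,260:420,::-1]
cv2.imwrite('pics/c5.png',cv2.resize(c,None,fx=5,fy=5,interpolation=cv2.INTER_CUBIC))
plan([.6205,-.109,.136])
E
```

```text
t 6.75 tcp [ 0.6224 -0.1106  0.1292] F [-1.37 -1.14  5.75] w 0.164 j6 1.27
 shift [-6.8 -1.9 -1.6] rot [-0.2   0.07 -0.19]
```

View pics/c5.png

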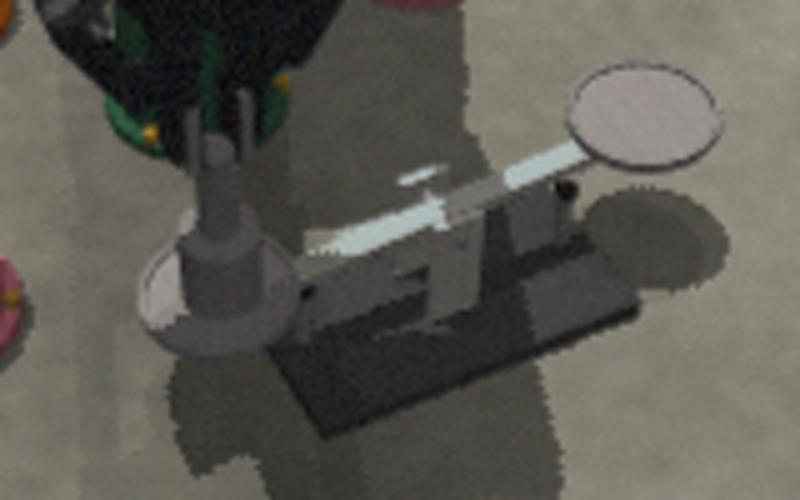

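The slug stands centred on the right pan, beam at its stop (pan bottom near c5 (220,340)). Ease back 1 mm, release, rise.

>>> jog_arm([
  {"dx": -1,"dy": 0,"dz": 0,"ax": 0,"ay": 0,"az": 0,"hand": -1},
  {"dx": -1,"dy": 0,"dz": 0,"ax": 0,"ay": 0,"az": 0,"hand": -0.55},
  {"dx": -1,"dy": 0,"dz": 0,"ax": 0,"ay": 0,"az": 0,"hand": -0.3},
  {"dx": -1,"dy": 0,"dz": 0,"ax": 0,"ay": 0,"az": 0,"hand": 0},
  {"dx": -1,"dy": 0,"dz": 0,"ax": 0,"ay": 0,"az": 0,"hand": 0},
  {"dx": -15,"dy": 0,"dz": 0,"ax": 0,"ay": 0,"az": 0,"hand": 0},
  {"dx": -40,"dy": 0,"dz": 0,"ax": 0,"ay": 0,"az": 0,"hand": 0},
  {"dx": -70,"dy": 0,"dz": 0,"ax": 0,"ay": 0,"az": 0,"hand": 0},
  {"dx": -90,"dy": 0,"dz": 0,"ax": 0,"ay": 0,"az": 0,"hand": 0},
  {"dx": -90,"dy": 0,"dz": 0,"ax": 0,"ay": 0,"az": 0,"hand": 0},
])

```text
t: 7.75
eef_pos: [0.6235, -0.1107, 0.2228]
ee_rot: [0.502, 0.497, -0.499, 0.502]
force: [0.2, 0.1, 0.7]
width: 0.5
```

```bash
python3 - <<'E'
from h import *
plan([.3995,.2265,.20])
E
```

```text
t 7.75 tcp [ 0.6235 -0.1107  0.2228] F [0.21 0.1  0.68] w 0.5 j6 1.27
 shift [  20.2 -225.4 -336.5] rot [-0.19  0.14 -0.45]
```

>>> jog_arm([
  {"dx": 0,"dy": -20,"dz": -30,"ax": 0,"ay": 0,"az": 0,"hand": 0},
  {"dx": 0,"dy": -45,"dz": -67,"ax": 0,"ay": 0,"az": 0,"hand": 0},
  {"dx": 0,"dy": -70,"dz": -105,"ax": 0,"ay": 0,"az": 0,"hand": 0},
  {"dx": 0,"dy": -95,"dz": -143,"ax": 0,"ay": 0,"az": 0,"hand": 0},
  {"dx": 0,"dy": -120,"dz": -180,"ax": 0,"ay": 0,"az": 0,"hand": 0},
  {"dx": 0,"dy": -145,"dz": -218,"ax": 0,"ay": 0,"az": 0,"hand": 0},
  {"dx": 10,"dy": -170,"dz": -255,"ax": 0,"ay": 0,"az": 0,"hand": 0},
  {"dx": 20,"dy": -195,"dz": -292,"ax": 0,"ay": 0,"az": 0,"hand": 0},
  {"dx": 20,"dy": -215,"dz": -322,"ax": 0,"ay": 0,"az": 0,"hand": 0},
  {"dx": 20,"dy": -225,"dz": -336,"ax": 0,"ay": 0,"az": 0,"hand": 0},
])

```text
t: 8.75
eef_pos: [0.3947, 0.2287, 0.1963]
ee_rot: [-0.5, -0.5, 0.501, -0.499]
force: [0.5, -0.3, 0.4]
width: 0.499
```

>>> jog_arm([
  {"dx": 0,"dy": 0,"dz": 0,"ax": 0,"ay": 0,"az": 0,"hand": 0},
  {"dx": 0,"dy": 0,"dz": 0,"ax": 0,"ay": 0,"az": 0,"hand": 0},
  {"dx": 0,"dy": 0,"dz": 0,"ax": 0,"ay": 0,"az": 0,"hand": 0},
])

```text
t: 9.05
eef_pos: [0.3977, 0.226, 0.1971]
ee_rot: [-0.501, -0.499, 0.501, -0.499]
force: [0.2, 0.1, -0.9]
width: 0.499
```

```bash
python3 - <<'E'
from h import *
plan([.3995,.2265,.059])
E
```

```text
t 9.05 tcp [0.3977 0.226  0.1971] F [ 0.23  0.07 -0.95] w 0.499 j6 1.92
 shift [138.1   1.8  -0.5] rot [-0.25  0.02 -0.  ]
```

>>> jog_arm([
  {"dx": 35,"dy": 1.5,"dz": 0,"ax": 0,"ay": 0,"az": 0,"hand": 0},
  {"dx": 70,"dy": 1.5,"dz": 0,"ax": 0,"ay": 0,"az": 0,"hand": 0},
  {"dx": 105,"dy": 1.5,"dz": 0,"ax": 0,"ay": 0,"az": 0,"hand": 0},
  {"dx": 125,"dy": 1.5,"dz": 0,"ax": 0,"ay": 0,"az": 0,"hand": 0},
  {"dx": 137,"dy": 1.5,"dz": 0,"ax": 0,"ay": 0,"az": 0,"hand": 0},
  {"dx": 137,"dy": 1.5,"dz": 0,"ax": 0,"ay": 0,"az": 0,"hand": 0},
  {"dx": 137,"dy": 1.5,"dz": 0,"ax": 0,"ay": 0,"az": 0,"hand": -0.3},
  {"dx": 137,"dy": 1.5,"dz": 0,"ax": 0,"ay": 0,"az": 0,"hand": -0.6},
  {"dx": 137,"dy": 1.5,"dz": 0,"ax": 0,"ay": 0,"az": 0,"hand": -1},
  {"dx": 137,"dy": 1.5,"dz": 0,"ax": 0,"ay": 0,"az": 0,"hand": -1},
])

```text
t: 10.05
eef_pos: [0.4002, 0.2273, 0.0619]
ee_rot: [0.502, 0.499, -0.5, 0.5]
force: [0.0, 0.4, 6.4]
width: 0.173
```

>>> jog_arm([
  {"dx": 0,"dy": 0,"dz": 0,"ax": 0,"ay": 0,"az": 0,"hand": -1},
  {"dx": 0,"dy": 0,"dz": 0,"ax": 0,"ay": 0,"az": 0,"hand": -1},
  {"dx": 0,"dy": 0,"dz": 0,"ax": 0,"ay": 0,"az": 0,"hand": -1},
  {"dx": -20,"dy": 0,"dz": 0,"ax": 0,"ay": 0,"az": 0,"hand": -1},
  {"dx": -50,"dy": 0,"dz": 0,"ax": 0,"ay": 0,"az": 0,"hand": -1},
  {"dx": -90,"dy": 0,"dz": 0,"ax": 0,"ay": 0,"az": 0,"hand": -1},
  {"dx": -120,"dy": 0,"dz": 0,"ax": 0,"ay": 0,"az": 0,"hand": -1},
  {"dx": -140,"dy": 0,"dz": 0,"ax": 0,"ay": 0,"az": 0,"hand": -1},
  {"dx": -140,"dy": 0,"dz": 0,"ax": 0,"ay": 0,"az": 0,"hand": -1},
  {"dx": -140,"dy": 0,"dz": 0,"ax": 0,"ay": 0,"az": 0,"hand": -1},
])

```text
t: 11.05
eef_pos: [0.3982, 0.2266, 0.1992]
ee_rot: [-0.501, -0.499, 0.501, -0.499]
force: [-0.1, -0.3, -4.4]
width: 0.169
```

```bash
python3 - <<'E'
from h import *
plan([.615,.1095,.2])
E
```

```text
t 11.05 tcp [0.3982 0.2266 0.1992] F [-0.12 -0.27 -4.44] w 0.169 j6 1.92
 shift [ -0.9 217.2 116.4] rot [-0.19  0.02  0.05]
```

>>> jog_arm([
  {"dx": 0,"dy": 15,"dz": 8,"ax": 0,"ay": 0,"az": 0,"hand": -1},
  {"dx": 0,"dy": 45,"dz": 24,"ax": 0,"ay": 0,"az": 0,"hand": -1},
  {"dx": 0,"dy": 80,"dz": 43,"ax": 0,"ay": 0,"az": 0,"hand": -1},
  {"dx": 0,"dy": 115,"dz": 62,"ax": 0,"ay": 0,"az": 0,"hand": -1},
  {"dx": 0,"dy": 150,"dz": 80,"ax": 0,"ay": 0,"az": 0,"hand": -1},
  {"dx": 0,"dy": 185,"dz": 99,"ax": 0,"ay": 0,"az": 0,"hand": -1},
  {"dx": 0,"dy": 205,"dz": 110,"ax": 0,"ay": 0,"az": 0,"hand": -1},
  {"dx": 0,"dy": 217,"dz": 116,"ax": 0,"ay": 0,"az": 0,"hand": -1},
  {"dx": 0,"dy": 217,"dz": 116,"ax": 0,"ay": 0,"az": 0,"hand": -1},
  {"dx": 0,"dy": 217,"dz": 116,"ax": 0,"ay": 0,"az": 0,"hand": -1},
])

```text
t: 12.05
eef_pos: [0.6141, 0.1102, 0.1986]
ee_rot: [-0.5, -0.5, 0.502, -0.498]
force: [-0.9, -0.1, -4.7]
width: 0.172
```

>>> jog_arm([
  {"dx": 12,"dy": 0,"dz": 0,"ax": 0,"ay": 0,"az": 0,"hand": -1},
  {"dx": 25,"dy": 0,"dz": 0,"ax": 0,"ay": 0,"az": 0,"hand": -1},
  {"dx": 37,"dy": 0,"dz": 0,"ax": 0,"ay": 0,"az": 0,"hand": -1},
  {"dx": 44,"dy": 0,"dz": 0,"ax": 0,"ay": 0,"az": 0,"hand": -1},
  {"dx": 48,"dy": 0,"dz": 0,"ax": 0,"ay": 0,"az": 0,"hand": -1},
  {"dx": 48,"dy": 0,"dz": 0,"ax": 0,"ay": 0,"az": 0,"hand": -1},
  {"dx": 48,"dy": 0,"dz": 0,"ax": 0,"ay": 0,"az": 0,"hand": -1},
])

```text
t: 12.75
eef_pos: [0.6156, 0.11, 0.1526]
ee_rot: [0.501, 0.499, -0.501, 0.499]
force: [0.0, 0.1, -4.3]
width: 0.173
```

>>> jog_arm([
  {"dx": 2,"dy": 0,"dz": 0,"ax": 0,"ay": 0,"az": 0,"hand": -1},
  {"dx": 4,"dy": 0,"dz": 0,"ax": 0,"ay": 0,"az": 0,"hand": -1},
  {"dx": 6,"dy": 0,"dz": 0,"ax": 0,"ay": 0,"az": 0,"hand": -1},
  {"dx": 8,"dy": 0,"dz": 0,"ax": 0,"ay": 0,"az": 0,"hand": -1},
  {"dx": 9.5,"dy": 0,"dz": 0,"ax": 0,"ay": 0,"az": 0,"hand": -1},
  {"dx": 11,"dy": 0,"dz": 0,"ax": 0,"ay": 0,"az": 0,"hand": -1},
  {"dx": 12,"dy": 0,"dz": 0,"ax": 0,"ay": 0,"az": 0,"hand": -1},
  {"dx": 13,"dy": 0,"dz": 0,"ax": 0,"ay": 0,"az": 0,"hand": -1},
])

```text
t: 13.55
eef_pos: [0.6156, 0.1101, 0.1395]
ee_rot: [0.501, 0.499, -0.501, 0.499]
force: [-0.7, 0.2, -2.3]
width: 0.173
```

>>> jog_arm([
  {"dx": 1,"dy": 0,"dz": 0,"ax": 0,"ay": 0,"az": 0,"hand": -1},
  {"dx": 2,"dy": 0,"dz": 0,"ax": 0,"ay": 0,"az": 0,"hand": -1},
  {"dx": 3,"dy": 0,"dz": 0,"ax": 0,"ay": 0,"az": 0,"hand": -1},
  {"dx": 4,"dy": 0,"dz": 0,"ax": 0,"ay": 0,"az": 0,"hand": -1},
  {"dx": 5,"dy": 0,"dz": 0,"ax": 0,"ay": 0,"az": 0,"hand": -1},
])

```text
t: 14.05
eef_pos: [0.6154, 0.1101, 0.1342]
ee_rot: [0.501, 0.499, -0.501, 0.499]
force: [-1.0, 1.2, -2.2]
width: 0.176
```

>>> jog_arm([
  {"dx": 1.5,"dy": 0,"dz": 0,"ax": 0,"ay": 0,"az": 0,"hand": -1},
  {"dx": 3,"dy": 0,"dz": 0,"ax": 0,"ay": 0,"az": 0,"hand": -1},
  {"dx": 4.5,"dy": 0,"dz": 0,"ax": 0,"ay": 0,"az": 0,"hand": -1},
  {"dx": 6,"dy": 0,"dz": 0,"ax": 0,"ay": 0,"az": 0,"hand": -1},
  {"dx": 7.5,"dy": 0,"dz": 0,"ax": 0,"ay": 0,"az": 0,"hand": -1},
  {"dx": 7.5,"dy": 0,"dz": 0,"ax": 0,"ay": 0,"az": 0,"hand": -1},
])

```text
t: 14.65
eef_pos: [0.6151, 0.1101, 0.1263]
ee_rot: [-0.501, -0.499, 0.501, -0.499]
force: [0.2, 1.1, -1.5]
width: 0.176
```

>>> jog_arm([
  {"dx": 1,"dy": 0,"dz": 0,"ax": 0,"ay": 0,"az": 0,"hand": -1},
  {"dx": 2,"dy": 0,"dz": 0,"ax": 0,"ay": 0,"az": 0,"hand": -1},
  {"dx": 2,"dy": 0,"dz": 0,"ax": 0,"ay": 0,"az": 0,"hand": -1},
])

```text
t: 14.95
eef_pos: [0.6161, 0.11, 0.1257]
ee_rot: [0.501, 0.499, -0.5, 0.5]
force: [-1.3, 2.0, 3.5]
width: 0.172
```

Stop reached (force turned upward). Release, rise, and look.

>>> jog_arm([
  {"dx": -1,"dy": 0,"dz": 0,"ax": 0,"ay": 0,"az": 0,"hand": -1},
  {"dx": -1,"dy": 0,"dz": 0,"ax": 0,"ay": 0,"az": 0,"hand": -0.55},
  {"dx": -1,"dy": 0,"dz": 0,"ax": 0,"ay": 0,"az": 0,"hand": -0.3},
  {"dx": -1,"dy": 0,"dz": 0,"ax": 0,"ay": 0,"az": 0,"hand": 0},
  {"dx": -1,"dy": 0,"dz": 0,"ax": 0,"ay": 0,"az": 0,"hand": 0},
  {"dx": -15,"dy": 0,"dz": 0,"ax": 0,"ay": 0,"az": 0,"hand": 0},
  {"dx": -40,"dy": 0,"dz": 0,"ax": 0,"ay": 0,"az": 0,"hand": 0},
  {"dx": -60,"dy": -30,"dz": 0,"ax": 0,"ay": 0,"az": 0,"hand": 0},
  {"dx": -60,"dy": -70,"dz": 0,"ax": 0,"ay": 0,"az": 0,"hand": 0},
  {"dx": -60,"dy": -100,"dz": 0,"ax": 0,"ay": 0,"az": 0,"hand": 0},
])

```text
t: 15.95
eef_pos: [0.5147, 0.1103, 0.1867]
ee_rot: [0.501, 0.499, -0.5, 0.5]
force: [0.0, 0.3, 0.4]
width: 0.501
```

>>> jog_arm([
  {"dx": 0,"dy": -30,"dz": 0,"ax": 0,"ay": 0,"az": 0,"hand": 0},
  {"dx": 0,"dy": -60,"dz": 0,"ax": 0,"ay": 0,"az": 0,"hand": 0},
  {"dx": 0,"dy": -80,"dz": 0,"ax": 0,"ay": 0,"az": 0,"hand": 0},
  {"dx": 0,"dy": -80,"dz": 0,"ax": 0,"ay": 0,"az": 0,"hand": 0},
  {"dx": 0,"dy": -80,"dz": 0,"ax": 0,"ay": 0,"az": 0,"hand": 0},
  {"dx": 0,"dy": -80,"dz": 0,"ax": 0,"ay": 0,"az": 0,"hand": 0},
  {"dx": 0,"dy": -80,"dz": 0,"ax": 0,"ay": 0,"az": 0,"hand": 0},
  {"dx": 0,"dy": -80,"dz": 0,"ax": 0,"ay": 0,"az": 0,"hand": 0},
])

```text
t: 16.75
eef_pos: [0.4359, 0.1105, 0.1846]
ee_rot: [-0.501, -0.499, 0.501, -0.499]
force: [-0.2, -0.3, -0.7]
width: 0.5
```

```bash
python3 - <<'E'
from h import *
s=snap('scene','scene3'); t=snap('top','top3')
a=cv2.resize(s['image'][150:280,270:425,::-1],None,fx=4,fy=4,interpolation=cv2.INTER_CUBIC)
b=cv2.resize(t['image'][145:250,270:370,::-1],None,fx=4,fy=4,interpolation=cv2.INTER_CUBIC)
# pics: keep within 800x600
a=a[:,:]; h=np.zeros((520,620+0,3),np.uint8); 
cv2.imwrite('pics/c6.png',a); cv2.imwrite('pics/c6t.png',b)
plan([.615,.1095,.2])
E
```

```text
t 16.85 tcp [0.4356 0.1105 0.1845] F [ 0.33 -0.04 -0.45] w 0.499 j6 1.65
 shift [-15.6 179.4   0.4] rot [-0.21  0.    0.04]
```

View pics/c6.png

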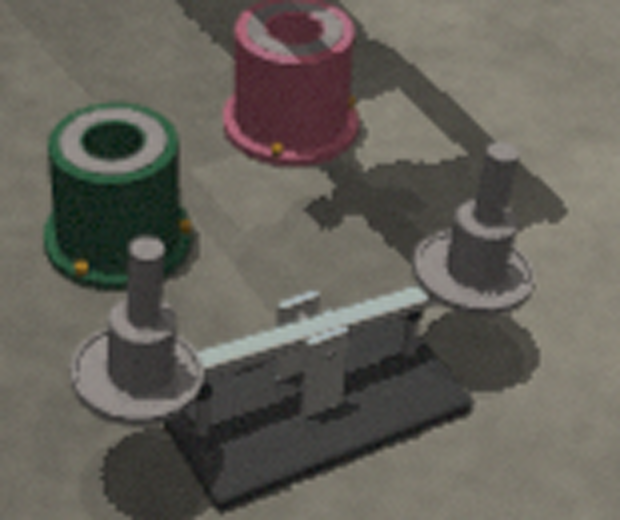

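The beam sank to the left: left pan at scene (388,217), lower than level, and right pan at (304,243), higher. Both slugs are upright, so the left slug is the heavier one, as the wrist force also suggested (about 4.5 N against 2.7 N).

View pics/c6t.png

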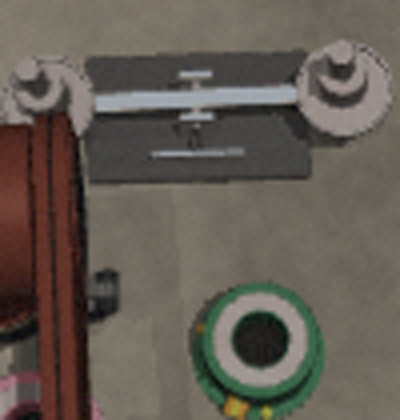

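```bash
python3 - <<'E'
from h import *
t,s=load('top3'),load('scene3')
print('stem top L: top',world(t,276.9,162.4,.152).round(4),'scene',world(s,395.1,187.6,.152).round(4),'tri',tri(t,[276.9,162.4],s,[395.1,187.6])[0].round(4))
def ring(d,box):
    x0,x1,y0,y1=box; im=d['image'][y0:y1,x0:x1].astype(int); 
    m=((im.max(2)-im.min(2)<30)&(im.min(2)>120)).astype(np.uint8)
    n,l,st,c=cv2.connectedComponentsWithStats(m); k=1+np.argmax(st[1:,4]); 
    cs,_=cv2.findContours((l==k).astype(np.uint8),cv2.RETR_CCOMP,cv2.CHAIN_APPROX_NONE)
    for q in sorted(cs,key=len)[-2:]: e=cv2.fitEllipse(q); print(np.round([e[0][0]+x0,e[0][1]+y0],2),np.round(e[1],1)); 
    e=cv2.fitEllipse(sorted(cs,key=len)[-1]); return np.array(e[0])+[x0,y0]
for n in('0','3'):
    a=ring(load('top'+n),(312,358,208,252)); b=ring(load('scene'+n),(275,322,170,205))
    print(n,'mouth',world(load('top'+n),*a,.085).round(4),world(load('scene'+n),*b,.085).round(4))
E
```

```text
stem top L: top [0.6143 0.116  0.152 ] scene [0.6181 0.1155 0.152 ] tri [0.6155 0.117  0.1496]
[334.58 229.37] [16.1 16.4]
[334.69 229.47] [22.  22.3]
[297.78 184.74] [12.1 18.2]
[297.71 184.89] [14.4 24.8]
0 mouth [ 0.4343 -0.0459  0.085 ] [ 0.4373 -0.0477  0.085 ]
[334.58 229.37] [16.1 16.4]
[334.63 229.47] [22.  22.2]
[297.73 184.74] [12.  18.5]
[297.78 184.83] [14.6 25. ]
3 mouth [ 0.4343 -0.0457  0.085 ] [ 0.4372 -0.0474  0.085 ]
```

>>> jog_arm([
  {"dx": -6,"dy": 20,"dz": -2,"ax": 0,"ay": 0,"az": 0,"hand": 0},
  {"dx": -12,"dy": 55,"dz": -4,"ax": 0,"ay": -2,"az": 0,"hand": 0},
  {"dx": -12,"dy": 95,"dz": -6,"ax": 0,"ay": -4.5,"az": 0,"hand": 0},
  {"dx": -12,"dy": 135,"dz": -9,"ax": 0,"ay": -4.5,"az": 0,"hand": 0},
  {"dx": -12,"dy": 165,"dz": -9,"ax": 0,"ay": -4.5,"az": 0,"hand": 0},
  {"dx": -12,"dy": 180,"dz": -9,"ax": 0,"ay": -4.5,"az": 0,"hand": 0},
  {"dx": -12,"dy": 180,"dz": -9,"ax": 0,"ay": -4.5,"az": 0,"hand": 0},
  {"dx": -12,"dy": 180,"dz": -9,"ax": 0,"ay": -4.5,"az": 0,"hand": 0},
  {"dx": -12,"dy": 180,"dz": -9,"ax": 0,"ay": -4.5,"az": 0,"hand": 0},
])

```text
t: 17.75
eef_pos: [0.6145, 0.119, 0.1965]
ee_rot: [-0.481, -0.479, 0.52, -0.518]
force: [-0.7, 0.8, 0.3]
width: 0.496
```

```bash
python3 - <<'E'
from h import *
print(plan([.616,.1145,.126]).round(3))
E
```

```text
t 17.75 tcp [0.6145 0.119  0.1965] F [-0.74  0.81  0.33] w 0.496 j6 1.7
 shift [70.6  1.6 -1. ] rot [-0.19  4.5   0.06]
[[-0.001  1.    -0.003]
 [-0.079 -0.003 -0.997]
 [-0.997 -0.001  0.079]]
```

Tilt sign is right (tool x = [0, −0.08, −1]). Descend and grip.

>>> jog_arm([
  {"dx": 25,"dy": 1.5,"dz": -1,"ax": 0,"ay": 0,"az": 0,"hand": 0},
  {"dx": 45,"dy": 1.5,"dz": -1,"ax": 0,"ay": 0,"az": 0,"hand": 0},
  {"dx": 60,"dy": 1.5,"dz": -1,"ax": 0,"ay": 0,"az": 0,"hand": 0},
  {"dx": 67,"dy": 1.5,"dz": -1,"ax": 0,"ay": 0,"az": 0,"hand": 0},
  {"dx": 70,"dy": 1.5,"dz": -1,"ax": 0,"ay": 0,"az": 0,"hand": 0},
  {"dx": 70,"dy": 1.5,"dz": -1,"ax": 0,"ay": 0,"az": 0,"hand": 0},
  {"dx": 70,"dy": 1.5,"dz": -1,"ax": 0,"ay": 0,"az": 0,"hand": 0},
])

```text
t: 18.45
eef_pos: [0.6175, 0.1146, 0.128]
ee_rot: [-0.481, -0.479, 0.52, -0.519]
force: [-0.4, 0.1, -0.1]
width: 0.499
```

>>> jog_arm([
  {"dx": 0,"dy": 0,"dz": 0,"ax": 0,"ay": 0,"az": 0,"hand": -0.3},
  {"dx": 0,"dy": 0,"dz": 0,"ax": 0,"ay": 0,"az": 0,"hand": -0.55},
  {"dx": 0,"dy": 0,"dz": 0,"ax": 0,"ay": 0,"az": 0,"hand": -0.62},
  {"dx": -1,"dy": 0,"dz": 0,"ax": 0,"ay": 0,"az": 0,"hand": -1},
  {"dx": -1,"dy": 0,"dz": 0,"ax": 0,"ay": 0,"az": 0,"hand": -1},
  {"dx": -1,"dy": 0,"dz": 0,"ax": 0,"ay": 0,"az": 0,"hand": -1},
])

```text
t: 19.05
eef_pos: [0.6169, 0.1147, 0.1279]
ee_rot: [-0.481, -0.479, 0.52, -0.518]
force: [0.6, 0.5, 0.8]
width: 0.163
```

>>> jog_arm([
  {"dx": -3,"dy": 0,"dz": 0,"ax": 0,"ay": 0,"az": 0,"hand": -1},
  {"dx": -7,"dy": 0,"dz": 0,"ax": 0,"ay": 0,"az": 0,"hand": -1},
  {"dx": -12,"dy": 0,"dz": 0,"ax": 0,"ay": 0,"az": 0,"hand": -1},
  {"dx": -20,"dy": 0,"dz": 0,"ax": 0,"ay": 0,"az": 0,"hand": -1},
  {"dx": -35,"dy": 0,"dz": 0,"ax": 0,"ay": 0,"az": 0,"hand": -1},
  {"dx": -55,"dy": 0,"dz": 0,"ax": 0,"ay": 2,"az": 0,"hand": -1},
  {"dx": -75,"dy": 0,"dz": 0,"ax": 0,"ay": 4.5,"az": 0,"hand": -1},
  {"dx": -85,"dy": 0,"dz": 0,"ax": 0,"ay": 4.5,"az": 0,"hand": -1},
  {"dx": -85,"dy": 0,"dz": 0,"ax": 0,"ay": 4.5,"az": 0,"hand": -1},
  {"dx": -85,"dy": 0,"dz": 0,"ax": 0,"ay": 4.5,"az": 0,"hand": -1},
])

```text
t: 20.05
eef_pos: [0.6166, 0.1214, 0.2123]
ee_rot: [-0.501, -0.499, 0.501, -0.499]
force: [-0.4, 0.2, -4.4]
width: 0.17
```

```bash
python3 - <<'E'
from h import *
print(plan([.4355,-.0465,.21]).round(3))
E
```

```text
t 20.05 tcp [0.6166 0.1214 0.2123] F [-0.4   0.16 -4.41] w 0.17 j6 1.64
 shift [   2.5 -180.6  168.4] rot [-0.19  0.05  0.02]
[[-0.     1.    -0.003]
 [-0.001 -0.003 -1.   ]
 [-1.    -0.     0.001]]
```

>>> jog_arm([
  {"dx": 0,"dy": -12,"dz": 11,"ax": 0,"ay": 0,"az": 0,"hand": -1},
  {"dx": 0,"dy": -36,"dz": 33,"ax": 0,"ay": 0,"az": 0,"hand": -1},
  {"dx": 0,"dy": -62,"dz": 58,"ax": 0,"ay": 0,"az": 0,"hand": -1},
  {"dx": 0,"dy": -90,"dz": 84,"ax": 0,"ay": 0,"az": 0,"hand": -1},
  {"dx": 0,"dy": -118,"dz": 110,"ax": 0,"ay": 0,"az": 0,"hand": -1},
  {"dx": 0,"dy": -144,"dz": 134,"ax": 0,"ay": 0,"az": 0,"hand": -1},
  {"dx": 0,"dy": -166,"dz": 155,"ax": 0,"ay": 0,"az": 0,"hand": -1},
  {"dx": 0,"dy": -180,"dz": 168,"ax": 0,"ay": 0,"az": 0,"hand": -1},
  {"dx": 0,"dy": -180,"dz": 168,"ax": 0,"ay": 0,"az": 0,"hand": -1},
  {"dx": 0,"dy": -180,"dz": 168,"ax": 0,"ay": 0,"az": 0,"hand": -1},
])

```text
t: 21.05
eef_pos: [0.436, -0.0459, 0.2119]
ee_rot: [-0.501, -0.499, 0.501, -0.499]
force: [0.5, 0.5, -4.5]
width: 0.169
```

>>> jog_arm([
  {"dx": 15,"dy": 0,"dz": 0,"ax": 0,"ay": 0,"az": 0,"hand": -1},
  {"dx": 35,"dy": 0,"dz": 0,"ax": 0,"ay": 0,"az": 0,"hand": -1},
  {"dx": 46,"dy": 0,"dz": 0,"ax": 0,"ay": 0,"az": 0,"hand": -1},
  {"dx": 50,"dy": 0,"dz": 0,"ax": 0,"ay": 0,"az": 0,"hand": -1},
  {"dx": 50,"dy": 0,"dz": 0,"ax": 0,"ay": 0,"az": 0,"hand": -1},
  {"dx": 50,"dy": 0,"dz": 0,"ax": 0,"ay": 0,"az": 0,"hand": -1},
  {"dx": 50,"dy": 0,"dz": 0,"ax": 0,"ay": 0,"az": 0,"hand": -1},
])

```text
t: 21.75
eef_pos: [0.4371, -0.0463, 0.1635]
ee_rot: [0.501, 0.499, -0.501, 0.5]
force: [-0.4, 0.8, -5.0]
width: 0.166
```

```bash
python3 - <<'E'
from h import *
plan([.4368,-.0463,.160])
d=snap('scene','scene4'); p=ctrl.sense()['eef_pos']
x0,y0=260,120;k=6
c=cv2.resize(d['image'][y0:y0+100,x0:x0+80,::-1],None,fx=k,fy=k,interpolation=cv2.INTER_CUBIC)
cv2.imwrite('pics/c7.png',c)
E
```

```text
t 21.75 tcp [ 0.4371 -0.0463  0.1635] F [-0.38  0.77 -5.03] w 0.166 j6 1.29
 shift [ 3.5 -0.3  0. ] rot [-0.19  0.02 -0.09]
```

View pics/c7.png

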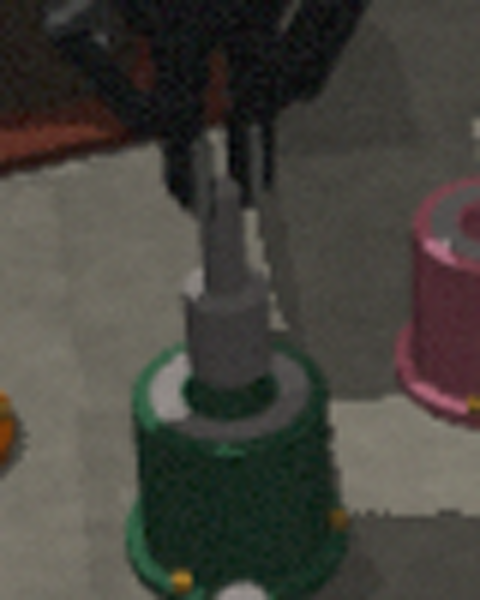

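The slug hangs upright above the bore: body centre column about 229 against mouth centre column about 229.5. Lowering slowly.

>>> jog_arm([
  {"dx": 3,"dy": 0,"dz": 0,"ax": 0,"ay": 0,"az": 0,"hand": -1},
  {"dx": 6,"dy": 0,"dz": 0,"ax": 0,"ay": 0,"az": 0,"hand": -1},
  {"dx": 9,"dy": 0,"dz": 0,"ax": 0,"ay": 0,"az": 0,"hand": -1},
  {"dx": 11,"dy": 0,"dz": 0,"ax": 0,"ay": 0,"az": 0,"hand": -1},
  {"dx": 13,"dy": 0,"dz": 0,"ax": 0,"ay": 0,"az": 0,"hand": -1},
  {"dx": 14,"dy": 0,"dz": 0,"ax": 0,"ay": 0,"az": 0,"hand": -1},
  {"dx": 15,"dy": 0,"dz": 0,"ax": 0,"ay": 0,"az": 0,"hand": -1},
  {"dx": 16,"dy": 0,"dz": 0,"ax": 0,"ay": 0,"az": 0,"hand": -1},
])

```text
t: 22.6
eef_pos: [0.4364, -0.0462, 0.1466]
ee_rot: [0.501, 0.499, -0.501, 0.499]
force: [0.3, -0.3, -5.7]
width: 0.168
```

>>> jog_arm([
  {"dx": 1,"dy": 0,"dz": 0,"ax": 0,"ay": 0,"az": 0,"hand": -1},
  {"dx": 2,"dy": 0,"dz": 0,"ax": 0,"ay": 0,"az": 0,"hand": -1},
  {"dx": 3,"dy": 0,"dz": 0,"ax": 0,"ay": 0,"az": 0,"hand": -1},
  {"dx": 3,"dy": 0,"dz": 0,"ax": 0,"ay": 0,"az": 0,"hand": -1},
])

```text
t: 23.0
eef_pos: [0.4362, -0.0461, 0.1434]
ee_rot: [-0.501, -0.499, 0.501, -0.499]
force: [0.4, -0.7, -3.7]
width: 0.165
```

>>> jog_arm([
  {"dx": 2,"dy": 0,"dz": 0,"ax": 0,"ay": 0,"az": 0,"hand": -1},
  {"dx": 4,"dy": 0,"dz": 0,"ax": 0,"ay": 0,"az": 0,"hand": -1},
  {"dx": 6,"dy": 0,"dz": 0,"ax": 0,"ay": 0,"az": 0,"hand": -1},
  {"dx": 8,"dy": 0,"dz": 0,"ax": 0,"ay": 0,"az": 0,"hand": -1},
  {"dx": 8,"dy": 0,"dz": 0,"ax": 0,"ay": 0,"az": 0,"hand": -1},
])

```text
t: 23.5
eef_pos: [0.436, -0.0461, 0.1351]
ee_rot: [-0.501, -0.499, 0.501, -0.499]
force: [0.2, -0.5, -5.0]
width: 0.169
```

>>> jog_arm([
  {"dx": 2,"dy": 0,"dz": 0,"ax": 0,"ay": 0,"az": 0,"hand": -1},
  {"dx": 4,"dy": 0,"dz": 0,"ax": 0,"ay": 0,"az": 0,"hand": -1},
  {"dx": 6,"dy": 0,"dz": 0,"ax": 0,"ay": 0,"az": 0,"hand": -1},
  {"dx": 8,"dy": 0,"dz": 0,"ax": 0,"ay": 0,"az": 0,"hand": -1},
  {"dx": 10,"dy": 0,"dz": 0,"ax": 0,"ay": 0,"az": 0,"hand": -1},
  {"dx": 10,"dy": 0,"dz": 0,"ax": 0,"ay": 0,"az": 0,"hand": -1},
])

```text
t: 24.1
eef_pos: [0.436, -0.0461, 0.1252]
ee_rot: [-0.501, -0.499, 0.501, -0.499]
force: [-0.6, -0.4, -5.4]
width: 0.166
```

>>> jog_arm([
  {"dx": 1.5,"dy": 0,"dz": 0,"ax": 0,"ay": 0,"az": 0,"hand": -1},
  {"dx": 3,"dy": 0,"dz": 0,"ax": 0,"ay": 0,"az": 0,"hand": -1},
  {"dx": 4.5,"dy": 0,"dz": 0,"ax": 0,"ay": 0,"az": 0,"hand": -1},
  {"dx": 4.5,"dy": 0,"dz": 0,"ax": 0,"ay": 0,"az": 0,"hand": -1},
])

```text
t: 24.5
eef_pos: [0.4361, -0.0461, 0.1208]
ee_rot: [-0.501, -0.499, 0.501, -0.499]
force: [-0.5, 0.0, -5.0]
width: 0.167
```

>>> jog_arm([
  {"dx": 1,"dy": 0,"dz": 0,"ax": 0,"ay": 0,"az": 0,"hand": -1},
  {"dx": 1.5,"dy": 0,"dz": 0,"ax": 0,"ay": 0,"az": 0,"hand": -1},
  {"dx": 1.5,"dy": 0,"dz": 0,"ax": 0,"ay": 0,"az": 0,"hand": -1},
])

```text
t: 24.8
eef_pos: [0.4362, -0.0461, 0.1195]
ee_rot: [-0.501, -0.499, 0.501, -0.499]
force: [0.5, 0.8, -4.5]
width: 0.164
```

>>> jog_arm([
  {"dx": 1,"dy": 0,"dz": 0,"ax": 0,"ay": 0,"az": 0,"hand": -1},
  {"dx": 1.5,"dy": 0,"dz": 0,"ax": 0,"ay": 0,"az": 0,"hand": -1},
  {"dx": 1.5,"dy": 0,"dz": 0,"ax": 0,"ay": 0,"az": 0,"hand": -1},
])

```text
t: 25.1
eef_pos: [0.4362, -0.0461, 0.118]
ee_rot: [-0.501, -0.499, 0.501, -0.499]
force: [0.3, 1.0, -5.2]
width: 0.17
```

>>> jog_arm([
  {"dx": 0.7,"dy": 0,"dz": 0,"ax": 0,"ay": 0,"az": 0,"hand": -1},
  {"dx": 1.4,"dy": 0,"dz": 0,"ax": 0,"ay": 0,"az": 0,"hand": -1},
  {"dx": 2,"dy": 0,"dz": 0,"ax": 0,"ay": 0,"az": 0,"hand": -1},
  {"dx": 2,"dy": 0,"dz": 0,"ax": 0,"ay": 0,"az": 0,"hand": -1},
])

```text
t: 25.5
eef_pos: [0.4368, -0.0462, 0.1166]
ee_rot: [0.501, 0.499, -0.501, 0.499]
force: [-0.1, 0.2, -1.4]
width: 0.168
```

>>> jog_arm([
  {"dx": 0.7,"dy": 0,"dz": 0,"ax": 0,"ay": 0,"az": 0,"hand": -1},
  {"dx": 1.4,"dy": 0,"dz": 0,"ax": 0,"ay": 0,"az": 0,"hand": -1},
  {"dx": 2,"dy": 0,"dz": 0,"ax": 0,"ay": 0,"az": 0,"hand": -1},
  {"dx": 2,"dy": 0,"dz": 0,"ax": 0,"ay": 0,"az": 0,"hand": -1},
])

```text
t: 25.9
eef_pos: [0.4377, -0.0464, 0.1158]
ee_rot: [0.501, 0.498, -0.5, 0.5]
force: [-1.0, 1.7, 7.8]
width: 0.165
```

Seat met at TCP z ≈ 0.1166 (foot about 52 mm above the shelf); seat force is now about 7.8 + 4.8 ≈ 12.6 N. Push 0.8 mm more and hold.

>>> jog_arm([
  {"dx": 0.4,"dy": 0,"dz": 0,"ax": 0,"ay": 0,"az": 0,"hand": -1},
  {"dx": 0.8,"dy": 0,"dz": 0,"ax": 0,"ay": 0,"az": 0,"hand": -1},
  {"dx": 0.8,"dy": 0,"dz": 0,"ax": 0,"ay": 0,"az": 0,"hand": -1},
  {"dx": 0.8,"dy": 0,"dz": 0,"ax": 0,"ay": 0,"az": 0,"hand": -1},
])

```text
t: 26.3
eef_pos: [0.4379, -0.0465, 0.1155]
ee_rot: [0.502, 0.498, -0.5, 0.5]
force: [-2.5, 1.6, 10.5]
width: 0.171
```

```bash
python3 - <<'E'
from h import *
plan([.4368,-.0463,.116]); d=snap('scene','scene5')
x0,y0=260,120;k=6
cv2.imwrite('pics/c8.png',cv2.resize(d['image'][y0:y0+100,x0:x0+80,::-1],None,fx=k,fy=k,interpolation=cv2.INTER_CUBIC))
E
```

```text
t 26.3 tcp [ 0.4379 -0.0465  0.1155] F [-2.5   1.6  10.53] w 0.171 j6 1.29
 shift [-0.5 -1.1 -0.2] rot [-0.19  0.05 -0.2 ]
```

View pics/c8.png

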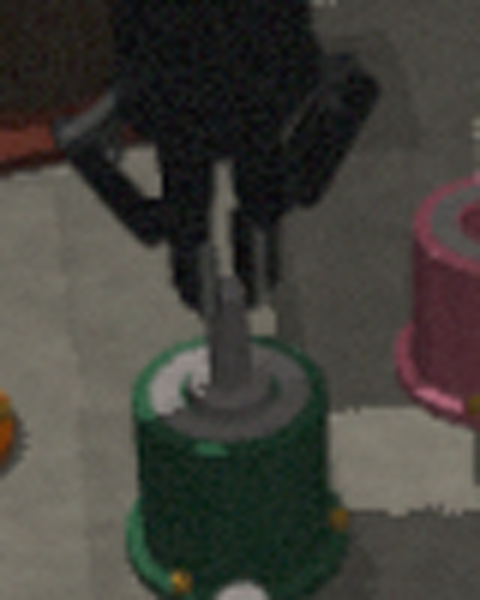

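The slug is in the bore, upright, body top just above the mouth (c8 (231,392)). Hold for about a second at roughly 15 N.

>>> jog_arm([
  {"dx": 0,"dy": 0,"dz": 0,"ax": 0,"ay": 0,"az": 0,"hand": -1},
  {"dx": 0,"dy": 0,"dz": 0,"ax": 0,"ay": 0,"az": 0,"hand": -1},
  {"dx": 0,"dy": 0,"dz": 0,"ax": 0,"ay": 0,"az": 0,"hand": -1},
  {"dx": 0,"dy": 0,"dz": 0,"ax": 0,"ay": 0,"az": 0,"hand": -1},
  {"dx": 0,"dy": 0,"dz": 0,"ax": 0,"ay": 0,"az": 0,"hand": -1},
  {"dx": 0,"dy": 0,"dz": 0,"ax": 0,"ay": 0,"az": 0,"hand": -1},
])

```text
t: 26.95
eef_pos: [0.4379, -0.0465, 0.1155]
ee_rot: [0.501, 0.498, -0.5, 0.5]
force: [-3.2, 1.7, 10.6]
width: 0.167
```

>>> jog_arm([
  {"dx": 0.2,"dy": 0,"dz": 0,"ax": 0,"ay": 0,"az": 0,"hand": -1},
  {"dx": 0.2,"dy": 0,"dz": 0,"ax": 0,"ay": 0,"az": 0,"hand": -1},
  {"dx": 0.2,"dy": 0,"dz": 0,"ax": 0,"ay": 0,"az": 0,"hand": -1},
  {"dx": 0.2,"dy": 0,"dz": 0,"ax": 0,"ay": 0,"az": 0,"hand": -1},
  {"dx": 0.2,"dy": 0,"dz": 0,"ax": 0,"ay": 0,"az": 0,"hand": -1},
])

```text
t: 27.45
eef_pos: [0.438, -0.0465, 0.1154]
ee_rot: [0.501, 0.498, -0.5, 0.5]
force: [-2.9, 1.3, 11.6]
width: 0.168
```

>>> jog_arm([
  {"dx": -1.5,"dy": 0,"dz": 0,"ax": 0,"ay": 0,"az": 0,"hand": -1},
  {"dx": -3,"dy": 0,"dz": 0,"ax": 0,"ay": 0,"az": 0,"hand": -1},
  {"dx": -3,"dy": 0,"dz": 0,"ax": 0,"ay": 0,"az": 0,"hand": -0.55},
  {"dx": -3,"dy": 0,"dz": 0,"ax": 0,"ay": 0,"az": 0,"hand": -0.3},
  {"dx": -3,"dy": 0,"dz": 0,"ax": 0,"ay": 0,"az": 0,"hand": 0},
  {"dx": -3,"dy": 0,"dz": 0,"ax": 0,"ay": 0,"az": 0,"hand": 0},
  {"dx": -15,"dy": 0,"dz": 0,"ax": 0,"ay": 0,"az": 0,"hand": 0},
  {"dx": -40,"dy": 0,"dz": 0,"ax": 0,"ay": 0,"az": 0,"hand": 0},
  {"dx": -80,"dy": 0,"dz": 0,"ax": 0,"ay": 0,"az": 0,"hand": 0},
  {"dx": -110,"dy": 0,"dz": 0,"ax": 0,"ay": 0,"az": 0,"hand": 0},
])

```text
t: 28.45
eef_pos: [0.4367, -0.0463, 0.226]
ee_rot: [0.501, 0.499, -0.501, 0.5]
force: [0.5, -0.4, 0.7]
width: 0.503
```

>>> jog_arm([
  {"dx": -20,"dy": -20,"dz": 0,"ax": 0,"ay": 0,"az": 0,"hand": 0},
  {"dx": -20,"dy": -50,"dz": 0,"ax": 0,"ay": 0,"az": 0,"hand": 0},
  {"dx": -20,"dy": -60,"dz": 0,"ax": 0,"ay": 0,"az": 0,"hand": 0},
  {"dx": -20,"dy": -60,"dz": 0,"ax": 0,"ay": 0,"az": 0,"hand": 0},
  {"dx": -20,"dy": -60,"dz": 0,"ax": 0,"ay": 0,"az": 0,"hand": 0},
])

```text
t: 28.95
eef_pos: [0.3768, -0.046, 0.2431]
ee_rot: [0.501, 0.499, -0.501, 0.499]
force: [0.3, 0.2, 0.0]
width: 0.499
```

```bash
python3 - <<'E'
from h import *
plan([.4368,-.0463,.116]); d=snap('scene','scene6')
cv2.imwrite('pics/c9.png',cv2.resize(d['image'][130:280,225:425,::-1],None,fx=4,fy=4,interpolation=cv2.INTER_CUBIC))
E
```

```text
t 28.95 tcp [ 0.3768 -0.046   0.2431] F [0.26 0.17 0.01] w 0.499 j6 1.24
 shift [127.2  59.9   0. ] rot [-0.22  0.   -0.05]
```

View pics/c9.png

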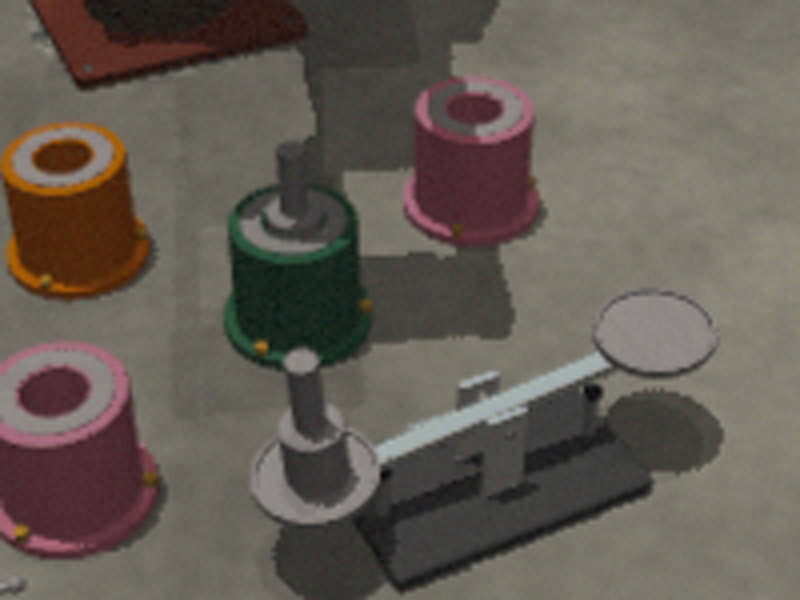

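The heavy slug stands upright in the green canister (stem top c9 (291,150)), and the light one stands on the right pan. I'll check the height, then hand in.

```bash
python3 - <<'E'
from h import *
d=load('scene6')
m=world(d,297.75,184.85,.085)
v=[proj(d,[[m[0],m[1],f+.09]])[0,1] for f in (.04,.048,.052,.056,.06)]
f=np.interp(-167.1,-np.array(v),[.04,.048,.052,.056,.06]); print(np.round(v,1),'foot',f)
if f<.056: print(ctrl.job_done())
E
```

```text
[170.5 167.9 166.5 165.2 163.8] foot 0.05025677178836744
the job is handed in; nothing more can be done
None
```

I placed both masses on the balance, the left pan sank, and I bedded that heavier mass in the green canister. The job was handed in at about 29 s of robot time; it reported no verdict.

- **Weighing:** The slug that started on the left (+y) sat on the left pan, and the images show that pan sinking. The wrist force while lifting agreed, at about 4.5 N against about 2.7 N for the other slug.
- **Bedding:** The heavy slug met the seat with its foot about 52 mm above the shelf. I held it for over a second at about 15–16 N on the seat (10.5–11.6 N push plus its weight), and no reading came near 22 N. Then I let go.
- **Last checks:** In the last picture the heavy slug stands upright in the bore. Its foot measures about 50 mm, under the 56 mm limit, and within about 2 mm of the 52 mm felt on contact. The light slug stands upright on the right pan. The gripper is clear of everything, and the wrist force reads about zero.
- **Disagreements:** The two cameras differed by about 3 mm in x near the canister and pans (up to 9 mm in my first hand-read points), so I aimed using the average of both. In the pictures the fingers gripped the stems about 1–2 cm higher than the stated fingertip position suggested, but the grip held throughout.
- **Not checked:** I did not measure the bystanders at the end. The arm never went near them.

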